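# Overhang the copper blank on the laser stage

### The job

Push the larger of the two flat copper blanks along the laser stage's drilled plate, away from the robot, until 30 mm of it (7 mm either way at most) overhangs the plate's far edge, square to that edge, so that its end can be trimmed off. Keep it lying flat on the plate all the while, never lifted. Then, and not before, push the vacuum button on the grey console fully down to clamp the blank, let go of it, and leave the smaller blank and everything else where they are.

Things in the scene. Friction and masses are not known exactly. Their poses are not given: they have to be found in the camera images.
- blank: The larger copper blank: a loose flat plate, 130 (its x) x 95 (its y) x 5 mm, about 0.5 kg, lying on the stage plate. Origin at the centre of its underside; x runs along its length towards the far edge of the stage, within 0.25 rad of the stage's x at the start, z up. Slides with dry friction. Its way to the far edge is free.
- blank_front (a point): Middle of the blank's leading short edge, at underside height: 65 mm from the blank's origin along its x; same axes as the blank. Its x beyond stage_edge, measured along that point's x, is the overhang.
- spare: The smaller copper blank: 80 (x) x 60 (y) x 5 mm, loose on the same plate, in the other half. Origin at the centre of its underside. To be left alone.
- stage: Fixed stage: aluminium plate with rows of small holes, 280 (x) x 400 (y) x 16 mm, top 90 mm above the origin (on the table under the plate's centre), on two white modules; the lower, 36 mm high, juts out beyond the far edge. x points from the robot to the far edge, y left; turned up to 0.2 rad. The blanks lie one in each half, the larger 15 to 75 mm short of the far edge.
- stage_edge (a point): Middle of the plate's far edge, at the level of the plate's top (z = 90 mm); x points straight out over the edge, y along the edge, z up.
- vac (a joint): Travel of the vacuum button, in m: 0 when up, 0.006 fully down; counts as pressed beyond 0.0045. It springs back up by itself; fully down takes about 4 N.
- vac_top (a point): Centre of the top face of the round steel vacuum button, 32 mm in diameter, in a black housing on top of the grey console; it is pressed straight down. Button on the console at the left or the right of the stage.
- console: Fixed grey console, 110 (x) x 75 (y) x 60 mm, on the table; origin at the centre of its underside. It carries the vacuum button 15 mm to the -x side of its centre.
- meter: Fixed grey meter box on the other side of the stage, 110 (x) x 75 (y) mm and 55 mm high, with a dark window and a small black stud, which is no button. Origin at the centre of its underside.
- clamp: Loose dark steel toe clamp standing on the plate between the two blanks: foot 50 (x) x 22 (y) mm, 50 mm high; origin at the centre of its underside. Leave alone.
- pot: Loose small aluminium pin cup, 40 mm across, 30 mm high, standing on the robot side of the plate between the blanks' lanes; origin at the centre of its underside. Leave alone.
- driver: Loose screwdriver lying on the table, far left. Leave alone.
- bottle: Loose white bottle, 60 mm across and 150 mm high, on the table, far left; origin at the centre of its underside. Leave alone.
- lens: Loose black lens barrel, 56 mm across and 45 mm high, on the table, far right; origin at the centre of its underside. Leave alone.
- block: Loose steel gauge block, 75 x 50 x 25 mm, on the table, far right; origin at the centre of its underside. Leave alone.
Things that resemble listed ones, but are neither listed nor needed, are in the scene too. Leave any blue or purple look-alike of the blank alone.

How it is judged (in metres and radians):
On the way, in this order (a step that is already met when the one before it is completed fails the run):
1. the larger blank overhangs the far edge by 23 to 37 mm, square and flat, at rest (x of blank_front in the frame of stage_edge between 0.023 and 0.037 m and angle between the x axis of blank and the x axis of stage_edge, either way round below 0.12 rad and y of blank in the frame of stage between -0.15 and 0.15 m and angle between blank's own z axis and vertical below 0.05 rad and height (world z) of blank between 0.086 and 0.094 m and linear speed of blank below 0.01 m/s), for 0.2 s.
2. the vacuum button is pressed down with the blank in place (x of blank_front in the frame of stage_edge between 0.023 and 0.037 m and angle between the x axis of blank and the x axis of stage_edge, either way round below 0.12 rad and y of blank in the frame of stage between -0.15 and 0.15 m and angle between blank's own z axis and vertical below 0.05 rad and height (world z) of blank between 0.086 and 0.094 m and value of joint vac above 0.0045 m), for 0.05 s.
At the end, for the whole second after the job is handed in: Larger blank flat and still on the plate, 23 to 37 mm beyond the far edge, square within 0.12 rad, centre within 150 mm of the middle line; button then pressed past 4.5 mm and up again (under 1.5 mm); smaller blank within 12 mm, other loose things within 20 mm of their places (all of step 1 and value of joint vac below 0.0015 m and distance of spare from where it was at the start of the episode below 0.012 m and distance of each of clamp, pot, driver, bottle, lens, block from where it was at the start of the episode below 0.02 m); the robot touches nothing.
It fails at once if the larger blank is lifted, tipped or dropped (origin more than 6 mm from the plate's top, or tilted over 0.1 rad) (height (world z) of blank above 0.096 m or height (world z) of blank below 0.084 m or angle between blank's own z axis and vertical above 0.1 rad).
It fails at once if the button is pressed while the blank is not in place (value of joint vac above 0.003 m and not (x of blank_front in the frame of stage_edge between 0.023 and 0.037 m and angle between the x axis of blank and the x axis of stage_edge, either way round below 0.12 rad and y of blank in the frame of stage between -0.15 and 0.15 m and angle between blank's own z axis and vertical below 0.05 rad and height (world z) of blank between 0.086 and 0.094 m)).
It fails at once if the smaller blank is moved by more than 12 mm (distance of spare from where it was at the start of the episode above 0.012 m).
It fails at once if another loose thing is moved by more than 20 mm (distance of any of clamp, pot, driver, bottle, lens, block from where it was at the start of the episode above 0.02 m).
It also fails if it takes over 48 s, if anything falls off the work surface, if the arm or the gripper's body presses on something with over 40 N, if the wrist force passes 120 N, or if a joint passes its speed limit or range.

### The arm

A 6-joint arm with a two-finger parallel gripper is mounted at the origin on the work surface. World frame = base frame: x ahead of the robot, y to its left, z up, the work surface at z = 0. Lengths are in mm, angles in degrees, forces in N, time in s.
With the tool pointing down it reaches from about 300 to 850 mm from the base axis. Payload 4.2 kg.
Tool frame: the origin (TCP) lies at the very end of the fingers, on their centre line; the grasp point (between the pads) lies 19 mm behind it (env.grip_point_offset is the distance from the TCP to the grasp point, in mm); z points along the fingers, y is the line along which they close (so a half turn about z gives the same grasp; the last joint's range is limited). The gripper opens to 91 mm and grips with 3 to 60 N. Pads are 32 mm wide; open, the fingers measure 118 mm over their backs; the gripper's body (76 mm by 178 mm) begins 60 mm behind the grasp point.
Start: joints at [-64.515, 18.312, 89.639, -0, 72.044, -1.146], TCP at [257.746, -514.014, 213.976] pointing down, gripper open.
Joint ranges: [-177.97, 177.97], [-48.28, 115.42], [12.27, 149.76], [-77.06, 257.06], [2.81, 150.46], [-146.56, 146.56]. Speed limits (degrees/s): [147.25, 147.25, 180, 180, 180, 180].

### API

Orientations are given as [roll, pitch, yaw] about the fixed x, y, z axes, in that order (R = Rz(yaw) Ry(pitch) Rx(roll)).
In Python, from workcell import env gives the robot as it stands. The module is installed in compiled form; this text tells all that it offers.
- The arm moves only by the tool arm_command, never from a script. Its argument "rows" is a list of rows, each an object with "delta_pos": the shift along the tool's x, y, z in mm, a list of three; "roll": the turn about the tool's z in units of 5 degrees (1.0 is 5 degrees); "jaw": the opening in per cent of the stroke, from 0 (shut) to 100 (fully open). A call has 1 to 20 rows; each row is the pose to reach, as a shift and turn from the pose commanded when the call began, along the tool's axes at that moment; what a row does not reach only later rows make up. A row lasts 1/12 s, in which the tool goes at most 41.7 mm and 7.16 degrees, less where a joint would pass 70% of its speed; a pose out of reach is approached as far as the arm can. A call with a gripper value outside its range is refused whole. The fingers move at their own pace and stop on an object; "squeeze" is the grip in N (left out, the last holds). Time passes only in rows, so rows that repeat a pose let the fingers close. It gives the time, the measured TCP pose, the force, the opening and the grip force at its end, in the units of the state.
- env.state(): the state, without advancing time (a new reading comes with each control period).
- env.grab_frame(name): name is "scene" or "side" or "wrist"; returns a dict with "img" (384x512x3 uint8, blue, green, red), "z_map" (384x512 float32, mm along the optical axis (not along the pixel's ray), 0 where there is no reading), "fov_y" (degrees; the focal length in pixels is half the picture's height over the tangent of half this angle, whatever the lens; pixels are square), "cx", "cy" (the principal point, pixels), "R" (3x3) and "t" (3): a world point X has camera coordinates R X + t; the wrist camera has in their place "T_tool_cam" (4x4, takes a point from camera to tool coordinates, whose origin is the TCP and whose axes are the flange's). Camera axes: x right, y down, z forward; pixel columns grow to the right and rows downward; lengths in mm; the calibration is good to about 2 mm. A picture is of the moment at which its call begins: read the wrist's pose just before it.
- env.job_done(): hands the job in; it is judged then, once.
The state is a dict: "time_s": time; "qpos": joint angles; "qvel": joint speeds; "effort": joint torques, N m; "ee_pos": TCP position; "ee_rot": TCP orientation; "force": force on the tool from outside, world axes, zero at the start; "torque": the same for the moment, N m; "gripper_width": finger opening in mm; "gripper_force": force on a finger pad.
Only numpy, scipy, OpenCV 4.12 (cv2) and the standard library are available. Lean on these libraries where they do the work, as an engineer would, in place of code of your own. Each camera call takes 0.05 s, during which the arm holds its last target. There are 200 camera calls.

## Working session

There is one attempt and no reset: what is moved stays moved. The work goes in short steps, Python scripts to look and compute and a tool call to move; the robot and the scene stay as the last step left them, time stands still between calls to the robot, and variables do not carry over. Pictures are saved under pics/ and viewed, at most 10 in all, crops included, and the job is handed in when it is done.

Besides the shell and the picture viewer there is one more tool, called after "Emit:" by a JSON object that holds its "op" and its "data", one argument or row to a line. arm_command: Moves the arm, as the interface text tells. Its arguments: {"type":"object","properties":{"rows":{"type":"array"},"squeeze":{"type":"number"}},"required":["rows"]}

```bash
mkdir -p pics; cat > h.py <<'E'
import numpy as np,cv2,pickle
from workcell import env
def grab(n,f):
    d=env.grab_frame(n); cv2.imwrite(f'pics/{f}.png',d['img']); pickle.dump(d,open(f'{f}.pkl','wb')); return d
def load(f): return pickle.load(open(f'{f}.pkl','rb'))
def foc(d): return d['img'].shape[0]/2/np.tan(np.radians(d['fov_y']/2))
def ray(d,u,v): return np.array([(u-d['cx'])/foc(d),(v-d['cy'])/foc(d),1])
def onz(d,u,v,z):
    R=np.array(d['R']);t=np.array(d['t']);c=-R.T@t;r=R.T@ray(d,u,v);return c+r*(z-c[2])/r[2]
def dep(d,u,v):
    R=np.array(d['R']);t=np.array(d['t']);return R.T@(ray(d,u,v)*d['z_map'][int(v),int(u)]-t)
E
python3 - <<'E'
from h import *
s=env.state();print(s['time_s'],s['ee_pos'],s['ee_rot'],s['gripper_width'])
a=grab('scene','s0');b=grab('side','d0')
for d in(a,b):print(-np.array(d['R']).T@d['t'])
big=[cv2.resize(x['img'],(800,600),interpolation=cv2.INTER_CUBIC) for x in(a,b)]
cv2.imwrite('pics/s0b.png',big[0]);cv2.imwrite('pics/d0b.png',big[1])
E
```

```text
0.0 [ 257.52727928 -513.55812527  213.11046055] [-1.79897383e+02 -1.92426473e-03  2.66295670e+01] 91.0061931718824
[1710.37403936 -248.25346817 1140.67417692]
[-102.50984847  815.41742624  945.26286142]
```

View pics/s0b.png

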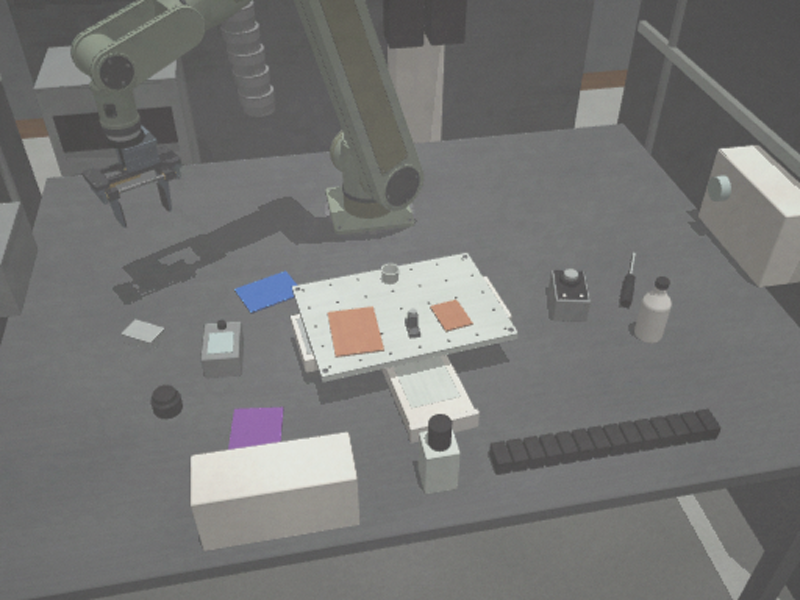

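View pics/d0b.png

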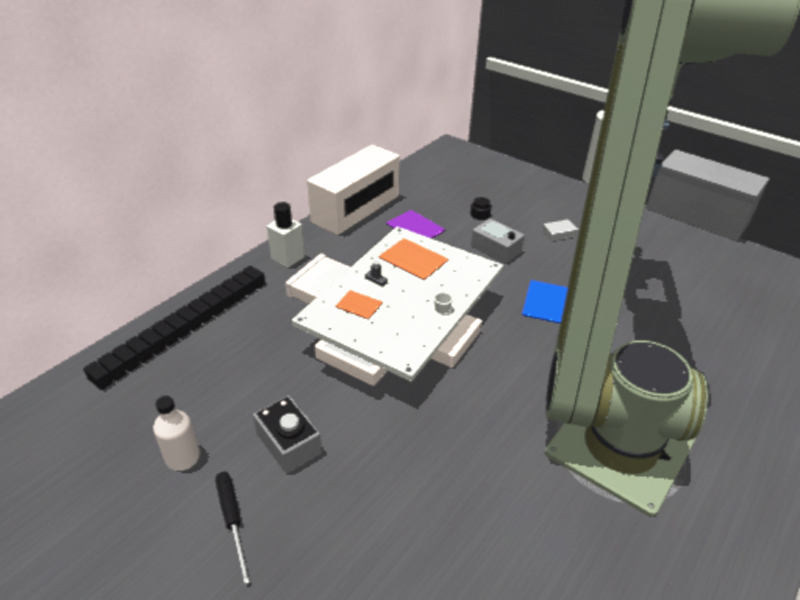

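The scene shows the larger blank at (355,331), the stage plate with its far edge running from (325,375) to (515,335), and the button on the console at (571,275). The clamp is at (413,322), the cup at (390,272) and the smaller blank at (451,315).

```bash
cat >> h.py <<'E'
def cloud(d):
    R=np.array(d['R']);t=np.array(d['t']);v,u=np.mgrid[:384,:512];z=d['z_map'];f=foc(d)
    P=np.stack([(u-d['cx'])/f*z,(v-d['cy'])/f*z,z],-1)-t
    return P@R
def rect(xy):
    r=cv2.minAreaRect(xy.astype(np.float32)); return np.round(cv2.boxPoints(r),1).tolist(),np.round(r[0],1),np.round(r[1],1)
def copper(d):
    h=cv2.cvtColor(d['img'],cv2.COLOR_BGR2HSV); m=(((h[...,0]<14)&(h[...,1]>110)&(h[...,2]>80))*255).astype(np.uint8)
    out=[]
    for c in cv2.findContours(m,cv2.RETR_EXTERNAL,cv2.CHAIN_APPROX_NONE)[0]:
        if cv2.contourArea(c)<150: continue
        out.append(rect(np.array([onz(d,u,v,95)[:2] for u,v in c[:,0]])))
    return out
E
python3 - <<'E'
from h import *
for f in('s0','d0'):
    d=load(f);P=cloud(d);print(f)
    for o in copper(d):print(' cu',*o)
    x,y,z=P[...,0],P[...,1],P[...,2]
    m=((z>82)&(z<99)&(x>300)&(x<800)&(y>-350)&(y<250)&(d['z_map']>0)).astype(np.uint8)
    n,l,st,_=cv2.connectedComponentsWithStats(m);i=1+st[1:,4].argmax();q=P[l==i]
    print(' stage',*rect(q[:,:2]),np.median(q[:,2]))
    for n,x0,x1,y0,y1,z0 in(('con',350,700,170,400,62),('pot+clamp',350,700,-250,150,103)):
        m=((z>z0)&(x>x0)&(x<x1)&(y>y0)&(y<y1)&(d['z_map']>0)).astype(np.uint8)
        k,l,st,_=cv2.connectedComponentsWithStats(m)
        for i in range(1,k):
            q=P[l==i]; print(' ',n,len(q),q.mean(0).round(),q.min(0).round(),q.max(0).round()) if len(q)>8 else 0
S=cv2.resize(load('s0')['img'][140:260,170:400],(800,417),interpolation=cv2.INTER_CUBIC);cv2.imwrite('pics/c1.png',S)
E
```

```text
s0Traceback (most recent call last):
  File "<stdin>", line 7, in <module>
ValueError: attempt to get argmax of an empty sequence
```

```bash
python3 - <<'E'
from h import *
for f in('s0','d0'):
    d=load(f);print(d['img'].shape,d['img'].dtype,d['z_map'].shape,d['fov_y'],d['cx'],d['cy'],d['t'],np.array(d['R']).round(3).tolist())
    for u,v in((227,212),(288,200),(365,176)) if f=='s0' else ((264,165),(185,271),(300,190)):
        print(d['img'][v,u],d['z_map'][v,u],dep(d,u,v),onz(d,u,v,95))
E
```

```text
(384, 512, 3) uint8 (384, 512) 42.016975349292984 260.5951154149329 197.37300235920983 [-100.57233909 -264.74129075 2051.32736793] [[0.197, 0.98, 0.006], [0.642, -0.124, -0.757], [-0.741, 0.153, -0.653]]
[126 149 197] 618.91925 [1254.97502534 -196.54377054  722.27674637] [ 572.22415033 -119.01869865   95.        ]
[124 149 196] 627.17065 [1254.32109783 -118.96448559  728.56276185] [553.20448078  79.79896013  95.        ]
[179 181 178] 627.0041 [1254.15600415  -20.58813568  752.04777416] [482.83155878 364.32395188  95.        ]
(384, 512, 3) uint8 (384, 512) 50.8149252809947 254.67445341689083 189.52199770369168 [ 405.30490125  274.57653774 1152.94032246] [[-0.786, -0.618, 0.019], [-0.41, 0.498, -0.764], [0.463, -0.609, -0.644]]
[ 93 151 248] 1419.3362 [ 563.92222804 -111.55896351   96.97954962] [ 565.47741054 -113.7221509    95.        ]
[227 230 230] 1078.4397 [453.70009489 382.09863186  80.56195158] [444.41296913 389.33382459  95.        ]
[248 252 251] 1325.7926 [393.58713945 -82.58540308  92.4392064 ] [392.09749739 -79.88894892  95.        ]
```

```bash
sed -i 's/\[...,1\]>110/[...,1]>75/; s/,2\]>80/,2]>100/; s/<14)/<16)/' h.py
python3 - <<'E'
from h import *
for f in('s0','d0'):
    d=load(f);P=cloud(d);print(f)
    for o in copper(d):print(' cu',*o)
    if f=='s0':continue
    x,y,z=P[...,0],P[...,1],P[...,2]
    m=((z>82)&(z<99)&(x>300)&(x<800)&(y>-350)&(y<250)&(d['z_map']>0)).astype(np.uint8)
    n,l,st,_=cv2.connectedComponentsWithStats(m);i=1+st[1:,4].argmax();q=P[l==i]
    print(' stage',*rect(q[:,:2]),np.median(q[:,2]))
    for n,x0,x1,y0,y1,z0 in(('con',350,600,170,340,57),('con',350,600,170,340,66),('pot+clamp',350,700,-250,150,103)):
        m=((z>z0)&(x>x0)&(x<x1)&(y>y0)&(y<y1)&(d['z_map']>0)).astype(np.uint8)
        k,l,st,_=cv2.connectedComponentsWithStats(m)
        for i in range(1,k):
            q=P[l==i]; print(' ',n,len(q),q.mean(0).round(),q.min(0).round(),q.max(0).round()) if len(q)>8 else 0
S=cv2.resize(load('s0')['img'][155:245,180:390],(800,343),interpolation=cv2.INTER_CUBIC)
T=cv2.resize(load('d0')['img'][140:310,150:330],(635,600),interpolation=cv2.INTER_CUBIC)
cv2.imwrite('pics/c1.png',S);cv2.imwrite('pics/c2.png',T)
E
```

```text
s0
 cu [[504.0, -165.1999969482422], [632.2999877929688, -165.60000610351562], [632.5999755859375, -73.69999694824219], [504.3999938964844, -73.19999694824219]] [ 568.3 -119.4] [ 92.  128.3]
 cu [[515.0, 101.5], [524.5999755859375, 45.099998474121094], [601.4000244140625, 58.20000076293945], [591.7999877929688, 114.5999984741211]] [558.2  79.8] [77.9 57.2]
d0
 cu [[511.1000061035156, 106.0], [522.4000244140625, 44.400001525878906], [601.7000122070312, 58.900001525878906], [590.4000244140625, 120.5999984741211]] [556.4  82.5] [80.7 62.7]
 cu [[501.0, -164.5], [631.2000122070312, -164.89999389648438], [631.5, -66.5], [501.29998779296875, -66.0999984741211]] [ 566.3 -115.5] [ 98.4 130.3]
 stage [[352.5, 172.60000610351562], [398.3999938964844, -230.3000030517578], [679.0999755859375, -198.3000030517578], [633.2000122070312, 204.5]] [515.8 -12.9] [282.5 405.5] 90.98945475728675
  con 880 [492. 188.  79.] [360. 170.  57.] [600. 214.  96.]
  con 34 [500. 335.  61.] [470. 329.  57.] [519. 340.  64.]
  con 800 [493. 187.  81.] [360. 170.  66.] [600. 214.  96.]
  pot+clamp 88 [578.   1. 121.] [556. -11. 103.] [596.  10. 143.]
  pot+clamp 105 [418. -17. 114.] [399. -38. 104.] [437.   3. 124.]
```

View pics/c1.png

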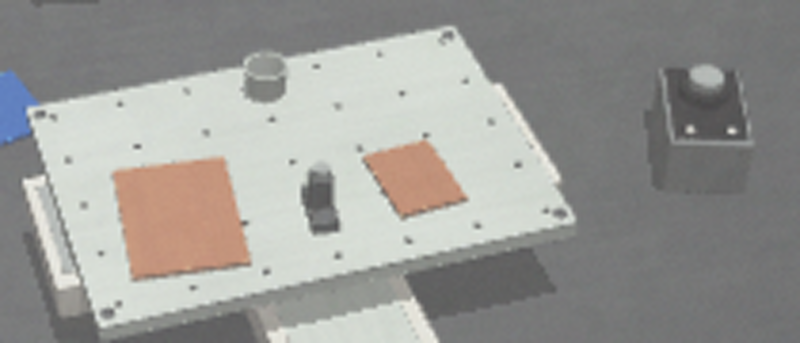

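View pics/c2.png

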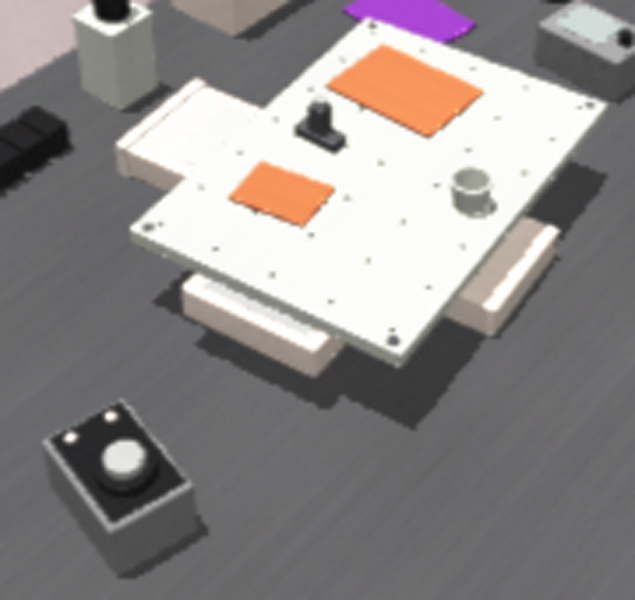

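The crops show the blank nearly parallel to world y while the plate is turned. The plate's top corners in c1 are at (455,27), (28,108), (100,325) and (575,222). The button top is at (705,78) in c1 and (124,455) in c2.

```bash
python3 - <<'E'
from h import *
from scipy.optimize import least_squares
s=load('s0');d=load('d0');k=210/800;k2=180/635
pt=np.array([onz(s,180+u*k,155+v*k,90)[:2] for u,v in((455,27),(28,108),(100,325),(575,222))])
print(pt.round(1),pt.mean(0)); print([np.degrees(np.arctan2(*(b-a)[::-1])) for a,b in((pt[1],pt[2]),(pt[0],pt[3]),(pt[1],pt[0]),(pt[2],pt[3]))])
p2=np.array([onz(d,150+u*k2,140+v*k2,90)[:2] for u,v in((400,355),(606,104),(368,18),(131,232))])
print(p2.round(1),p2.mean(0));print([np.degrees(np.arctan2(*(b-a)[::-1])) for a,b in((p2[1],p2[2]),(p2[0],p2[3]),(p2[1],p2[0]),(p2[2],p2[3]))])
def ln(d,u,v):
    R=np.array(d['R']);r=R.T@ray(d,u,v);return -R.T@d['t'],r/np.linalg.norm(r)
def tri(a,b):
    A=0;B=0
    for o,r in(ln(s,*a),ln(d,*b)):M=np.eye(3)-np.outer(r,r);A=A+M;B=B+M@o
    X=np.linalg.solve(A,B);return X
X=tri((180+705*k,155+76*k),(150+124*k2,140+455*k2));print('button',X,onz(s,180+705*k,155+76*k,X[2]),onz(d,150+124*k2,140+455*k2,X[2]))
P=cloud(d);x,y,z=np.moveaxis(P,-1,0)
m=(z>55)&(x>380)&(x<560)&(y>300)&(y<450)
print(rect(P[m][:,:2]),P[m][:,2].max()); mm=m&(z>74);print(mm.sum(),P[mm].mean(0),P[mm].max(0),P[mm].min(0))
E
```

```text
[[ 358.7  168.8]
 [ 402.4 -226.8]
 [ 676.5 -195.9]
 [ 634.   197.4]] [517.90183541 -14.11887137]
[np.float64(6.434102600356277), np.float64(5.939359603368603), np.float64(96.29535634379482), np.float64(96.1617370737013)]
[[ 352.5  170. ]
 [ 397.3 -227.6]
 [ 673.5 -196. ]
 [ 625.9  203.4]] [512.29173892 -12.5547596 ]
[np.float64(6.526657609754217), np.float64(6.974655485940444), np.float64(96.42338222154685), np.float64(96.79660598968084)]
button [459.01576261 376.08975742  79.20561634] [458.81319391 375.83462547  79.20561634] [459.15898456 376.38044267  79.20561634]
([[409.70001220703125, 352.79998779296875], [518.0, 325.0], [536.7000122070312, 397.70001220703125], [428.3999938964844, 425.5]], array([473.2, 375.2]), array([ 75. , 111.9])) 86.310067897611
121 [456.64238722 379.66802442  80.55038987] [479.32410355 399.43449114  86.3100679 ] [436.91638932 359.20055883  74.09984556]
```

Emit:
{"op": "arm_command", "data": {
  "rows": [
    {"delta_pos": [353,-257,0],"roll": 4.04,"jaw": 55},
    {"delta_pos": [353,-257,0],"roll": 4.04,"jaw": 55},
    {"delta_pos": [353,-257,0],"roll": 4.04,"jaw": 55},
    {"delta_pos": [353,-257,0],"roll": 4.04,"jaw": 55},
    {"delta_pos": [353,-257,0],"roll": 4.04,"jaw": 55},
    {"delta_pos": [353,-257,0],"roll": 4.04,"jaw": 55},
    {"delta_pos": [353,-257,0],"roll": 4.04,"jaw": 55},
    {"delta_pos": [353,-257,0],"roll": 4.04,"jaw": 55},
    {"delta_pos": [353,-257,0],"roll": 4.04,"jaw": 55},
    {"delta_pos": [353,-257,0],"roll": 4.04,"jaw": 55},
    {"delta_pos": [353,-257,0],"roll": 4.04,"jaw": 55},
    {"delta_pos": [353,-257,0],"roll": 4.04,"jaw": 55},
    {"delta_pos": [353,-257,0],"roll": 4.04,"jaw": 55},
    {"delta_pos": [353,-257,0],"roll": 4.04,"jaw": 55},
    {"delta_pos": [353,-257,0],"roll": 4.04,"jaw": 55},
    {"delta_pos": [353,-257,0],"roll": 4.04,"jaw": 55}
  ]
}}

```text
time_s: 1.43
ee_pos: [457.6, -127.1, 213.9]
ee_rot: [180.0, 0.0, 6.3]
force: [-0.6, -0.3, 0.8]
gripper_width: 50.0
gripper_force: 0.0
```

```bash
python3 - <<'E'
from h import *
s=env.state();print(s['time_s'],s['ee_pos'],s['ee_rot'],s['force'],s['gripper_width'])
w=grab('wrist','w1');print(w['T_tool_cam'],w['fov_y'],w['cx'],w['cy']);pickle.dump(s,open('st1.pkl','wb'))
cv2.imwrite('pics/w1b.png',cv2.resize(w['img'],(800,600),interpolation=cv2.INTER_CUBIC))
E
```

```text
1.4333 [ 457.55792331 -127.11369359  213.8914003 ] [1.79988713e+02 1.82793706e-02 6.32038227e+00] [-0.57581268 -0.30670123  0.83268115] 50.00675636064025
[[-4.05265529e-04 -9.56686837e-01 -2.91118758e-01  8.33784998e+01]
 [ 9.99999905e-01 -3.41830070e-04 -2.68760293e-04  5.37231083e-01]
 [ 1.57606289e-04 -2.91118840e-01  9.56686885e-01 -1.71322539e+02]
 [ 0.00000000e+00  0.00000000e+00  0.00000000e+00  1.00000000e+00]] 63.84613889942723 259.6054165338578 190.32191021287258
```

View pics/w1b.png

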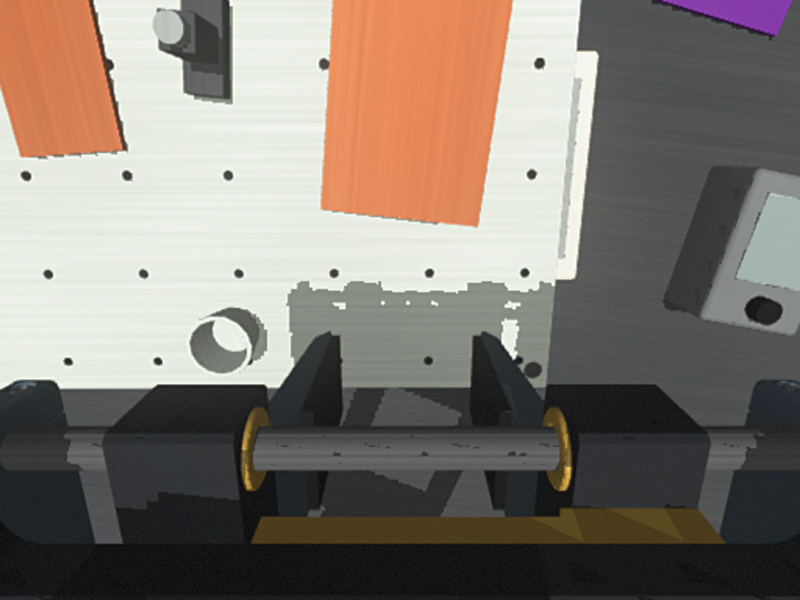

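The wrist view shows hole rows level with the picture, so the tool is square to the plate. The blank's trailing corners are at (321,210) and (478,226).

```bash
cat >> h.py <<'E'
def wpt(w,u,v,zt):  # pixel -> tool xy at tool depth zt
    T=np.array(w['T_tool_cam']);r=T[:3,:3]@ray(w,u,v);o=T[:3,3];return o+r*(zt-o[2])/r[2]
E
python3 - <<'E'
from h import *
w=load('w1');k=.64
for n,u,v,z in(('L',321,210,118.9),('R',478,226,118.9),('hole',334,273,123.9),('hole',525,272,123.9),('hole',48,274,123.9),('plateR',549,386,123.9),('plateR2',580,0,123.9),('fl',330,333,0),('fr',483,333,0)):print(n,wpt(w,u*k,v*k,z).round(1))
E
```

```text
L [ 49.6 -50.1 118.9]
R [ 40.   44.1 118.9]
hole [  9.6 -44.7 123.9]
hole [ 10.2  75.7 123.9]
hole [   9.1 -225.4  123.9]
plateR [-69.4  97.7 123.9]
plateR2 [161.2  94.6 123.9]
fl [ 17.1 -28.3   0. ]
fr [17.1 29.9  0. ]
```

Emit:
{"op": "arm_command", "data": {
  "rows": [
    {"delta_pos": [0,0,38],"roll": 0,"jaw": 55},
    {"delta_pos": [0,0,75],"roll": 0,"jaw": 55},
    {"delta_pos": [0,0,105],"roll": 0,"jaw": 55},
    {"delta_pos": [0,0,116],"roll": 0,"jaw": 55},
    {"delta_pos": [0,0,119],"roll": 0,"jaw": 55},
    {"delta_pos": [0,0,121],"roll": 0,"jaw": 55},
    {"delta_pos": [0,0,122],"roll": 0,"jaw": 55},
    {"delta_pos": [0,0,122],"roll": 0,"jaw": 55},
    {"delta_pos": [0,0,122],"roll": 0,"jaw": 55}
  ]
}}

```text
time_s: 2.23
ee_pos: [458.9, -126.5, 93.1]
ee_rot: [179.9, -0.1, 6.4]
force: [-0.3, -1.4, -0.3]
gripper_width: 50.3
gripper_force: 0.0
```

Emit:
{"op": "arm_command", "data": {
  "rows": [
    {"delta_pos": [0,0,0.8],"roll": 0,"jaw": 55},
    {"delta_pos": [0,0,1.5],"roll": 0,"jaw": 55},
    {"delta_pos": [0,0,1.5],"roll": 0,"jaw": 55}
  ]
}}

```text
time_s: 2.48
ee_pos: [458.2, -126.1, 90.7]
ee_rot: [180.0, -0.0, 6.4]
force: [0.7, -0.5, 0.6]
gripper_width: 50.2
gripper_force: 0.0
```

Emit:
{"op": "arm_command", "data": {
  "rows": [
    {"delta_pos": [0,0,0.5],"roll": 0,"jaw": 55},
    {"delta_pos": [0,0,1],"roll": 0,"jaw": 55},
    {"delta_pos": [0,0,1],"roll": 0,"jaw": 55}
  ]
}}

```text
time_s: 2.73
ee_pos: [458.3, -126.1, 90.3]
ee_rot: [180.0, -0.0, 6.4]
force: [-1.8, 0.1, 6.8]
gripper_width: 50.2
gripper_force: 3.2
```

Emit:
{"op": "arm_command", "data": {
  "rows": [
    {"delta_pos": [0,0,-1.8],"roll": 0,"jaw": 55},
    {"delta_pos": [8,0,-1.8],"roll": 0,"jaw": 55},
    {"delta_pos": [16,0,-1.8],"roll": 0,"jaw": 55},
    {"delta_pos": [20,0,-1.8],"roll": 0,"jaw": 55},
    {"delta_pos": [22,0,-1.8],"roll": 0,"jaw": 55},
    {"delta_pos": [24,0,-1.8],"roll": 0,"jaw": 55},
    {"delta_pos": [26,0,-1.8],"roll": 0,"jaw": 55},
    {"delta_pos": [28,0,-1.8],"roll": 0,"jaw": 55},
    {"delta_pos": [30,0,-1.8],"roll": 0,"jaw": 55},
    {"delta_pos": [32,0,-1.8],"roll": 0,"jaw": 55},
    {"delta_pos": [34,0,-1.8],"roll": 0,"jaw": 55},
    {"delta_pos": [36,0,-1.8],"roll": 0,"jaw": 55},
    {"delta_pos": [38,0,-1.8],"roll": 0,"jaw": 55},
    {"delta_pos": [40,0,-1.8],"roll": 0,"jaw": 55}
  ]
}}

```text
time_s: 3.9
ee_pos: [498.0, -121.5, 91.1]
ee_rot: [-180.0, 0.0, 6.4]
force: [-3.4, -1.0, 1.0]
gripper_width: 50.2
gripper_force: 1.4
```

```bash
python3 - <<'E'
from h import *
s=env.state();print(s['time_s'],s['ee_pos'],s['force'])
w=grab('wrist','w2')
cv2.imwrite('pics/w2b.png',cv2.resize(w['img'],(800,600),interpolation=cv2.INTER_CUBIC))
E
```

```text
3.9 [ 498.03787428 -121.49705798   91.06558053] [-3.40070448 -1.02064607  1.0484152 ]
```

View pics/w2b.png

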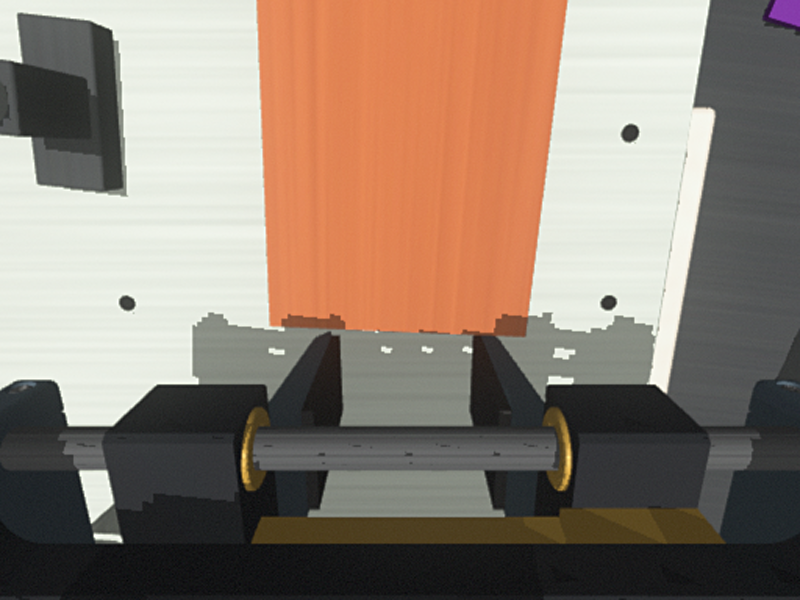

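The blank is turning towards square: its trailing edge now runs from (271,326) to (526,336), in contact at the right finger. I'll push on.

Emit:
{"op": "arm_command", "data": {
  "rows": [
    {"delta_pos": [2.5,0,0],"roll": 0,"jaw": 55},
    {"delta_pos": [5,0,0],"roll": 0,"jaw": 55},
    {"delta_pos": [7.5,0,0],"roll": 0,"jaw": 55},
    {"delta_pos": [10,0,0],"roll": 0,"jaw": 55},
    {"delta_pos": [12.5,0,0],"roll": 0,"jaw": 55},
    {"delta_pos": [15,0,0],"roll": 0,"jaw": 55},
    {"delta_pos": [17.5,0,0],"roll": 0,"jaw": 55},
    {"delta_pos": [20,0,0],"roll": 0,"jaw": 55},
    {"delta_pos": [22.5,0,0],"roll": 0,"jaw": 55},
    {"delta_pos": [25,0,0],"roll": 0,"jaw": 55},
    {"delta_pos": [27.5,0,0],"roll": 0,"jaw": 55},
    {"delta_pos": [30,0,0],"roll": 0,"jaw": 55},
    {"delta_pos": [32.5,0,0],"roll": 0,"jaw": 55},
    {"delta_pos": [35,0,0],"roll": 0,"jaw": 55},
    {"delta_pos": [37.5,0,0],"roll": 0,"jaw": 55},
    {"delta_pos": [40,0,0],"roll": 0,"jaw": 55},
    {"delta_pos": [42,0,0],"roll": 0,"jaw": 55},
    {"delta_pos": [44,0,0],"roll": 0,"jaw": 55},
    {"delta_pos": [44,0,0],"roll": 0,"jaw": 55}
  ]
}}

```text
time_s: 5.53
ee_pos: [542.3, -116.6, 91.3]
ee_rot: [180.0, -0.1, 6.4]
force: [-1.1, -0.3, -0.8]
gripper_width: 50.4
gripper_force: 0.5
```

```bash
python3 - <<'E'
from h import *
s=env.state();print(s['time_s'],s['ee_pos'],s['force'])
a=grab('scene','s3');b=grab('side','d3')
for d in(a,b):
  for o in copper(d):print(*o)
S=cv2.resize(a['img'][185:265,190:340],(800,427),interpolation=cv2.INTER_CUBIC);cv2.imwrite('pics/c3.png',S)
E
```

```text
5.5333 [ 542.2629967  -116.63462189   91.33643848] [-1.13217069 -0.25726566 -0.84202547]
[[557.2000122070312, -66.0], [567.5, -158.0], [695.0999755859375, -143.6999969482422], [684.7999877929688, -51.70000076293945]] [ 626.1 -104.9] [128.4  92.6]
[[515.0, 101.5], [524.5999755859375, 45.099998474121094], [601.4000244140625, 58.20000076293945], [591.7999877929688, 114.5999984741211]] [558.2  79.8] [77.9 57.2]
[[511.5, 106.30000305175781], [522.2999877929688, 46.20000076293945], [601.2000122070312, 60.20000076293945], [590.4000244140625, 120.4000015258789]] [556.3  83.3] [80.2 61.1]
[[553.0999755859375, -60.29999923706055], [565.5999755859375, -161.39999389648438], [698.2000122070312, -145.0], [685.7000122070312, -43.900001525878906]] [ 625.7 -102.7] [133.6 101.8]
```

View pics/c3.png

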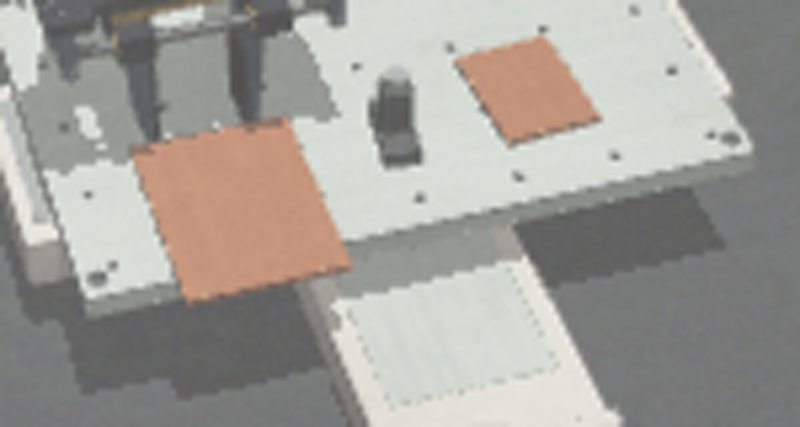

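Square now; the overhang is about 22–25 mm. I'll push 6 mm more, back off, rise, and check from above with the wrist camera.

Emit:
{"op": "arm_command", "data": {
  "rows": [
    {"delta_pos": [2,0,0],"roll": 0,"jaw": 55},
    {"delta_pos": [4,0,0],"roll": 0,"jaw": 55},
    {"delta_pos": [6,0,0],"roll": 0,"jaw": 55},
    {"delta_pos": [6,0,0],"roll": 0,"jaw": 55},
    {"delta_pos": [0,0,0],"roll": 0,"jaw": 55},
    {"delta_pos": [-8,0,0],"roll": 0,"jaw": 55},
    {"delta_pos": [-8,0,-10],"roll": 0,"jaw": 55},
    {"delta_pos": [-8,0,-45],"roll": 0,"jaw": 55},
    {"delta_pos": [-8,0,-85],"roll": 0,"jaw": 55},
    {"delta_pos": [0,0,-122],"roll": 0,"jaw": 55},
    {"delta_pos": [40,0,-122],"roll": 0,"jaw": 0},
    {"delta_pos": [70,0,-122],"roll": 0,"jaw": 0},
    {"delta_pos": [70,0,-122],"roll": 0,"jaw": 0},
    {"delta_pos": [70,0,-122],"roll": 0,"jaw": 0},
    {"delta_pos": [70,0,-122],"roll": 0,"jaw": 0}
  ]
}}

```text
time_s: 6.88
ee_pos: [610.4, -108.8, 213.3]
ee_rot: [-180.0, 0.0, 6.4]
force: [-0.4, -0.7, -0.0]
gripper_width: 19.6
gripper_force: 0.0
```

```bash
python3 - <<'E'
from h import *
s=env.state();print(s['time_s'],s['ee_pos'],s['ee_rot'],s['force'],s['gripper_width'])
w=grab('wrist','w4')
cv2.imwrite('pics/w4b.png',cv2.resize(w['img'],(800,600),interpolation=cv2.INTER_CUBIC))
E
```

```text
6.8833 [ 610.4486332  -108.78283904  213.26112039] [-1.79995286e+02  4.00186929e-02  6.43217563e+00] [-0.40861209 -0.71538389 -0.04010657] 19.64264787192072
```

View pics/w4b.png

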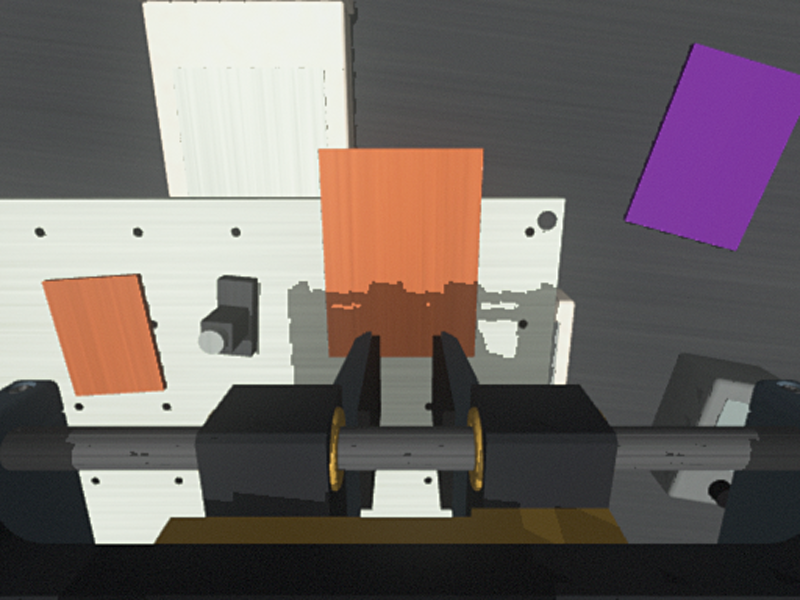

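The blank is square. Its front edge is at row 149 (columns 319–482) and the plate's far edge at row 198. I'll convert those to millimetres with sub-pixel row edges.

```bash
python3 - <<'E'
from h import *
w=load('w4');im=w['img'].astype(float)
h=cv2.cvtColor(w['img'],cv2.COLOR_BGR2HSV)
def edge(u,lo,hi,ch):
    g=np.abs(np.diff(ch[lo:hi,u]));return lo+.5+(g*np.arange(len(g))).sum()/g.sum()
S=h[...,1].astype(float)
fr=lambda u:edge(u,90,101,im[...,2]); ed=lambda u:edge(u,122,132,im[...,2])
pf=[wpt(w,u,fr(u),118.9) for u in(235,265,300)]
pe=[wpt(w,u,ed(u),123.9) for u in(30,60,320,345)]
print([fr(u) for u in(235,265,300)],[ed(u) for u in(30,60,320,345)])
print(np.round(pf,1)[:,:2].tolist(),np.round(pe,1)[:,:2].tolist())
for r in(98,180):
    row=np.where(S[r]>110)[0];row=row[(row>190)&(row<330)];print(r,wpt(w,row[0]-.5,r,118.9).round(1),wpt(w,row[-1]+.5,r,118.9).round(1))
for r in(222,226,228,230):print(r,wpt(w,265,r,118.9).round(1))
E
```

```text
[np.float64(94.58552631578948), np.float64(94.41666666666667), np.float64(94.46875)] [np.float64(126.94186046511628), np.float64(127.00588235294117), np.float64(126.57407407407408), np.float64(126.55952380952381)]
[[85.1, -21.6], [85.2, 5.3], [85.1, 36.8]] [[56.1, -215.9], [56.0, -187.6], [56.3, 57.4], [56.3, 80.9]]
98 [ 82.1 -50.1 118.9] [ 82.1  44.6 118.9]
180 [  5.6 -50.3 118.9] [  5.6  44.2 118.9]
222 [-38.6   5.9 118.9]
226 [-43.    5.9 118.9]
228 [-45.2   6.  118.9]
230 [-47.4   6.  118.9]
```

Measured overhang is 29 mm, square. Next I move above the button and look from there.

Emit:
{"op": "arm_command", "data": {
  "rows": [
    {"delta_pos": [-97,-499,0],"roll": 0,"jaw": 0},
    {"delta_pos": [-97,-499,0],"roll": 0,"jaw": 0},
    {"delta_pos": [-97,-499,0],"roll": 0,"jaw": 0},
    {"delta_pos": [-97,-499,0],"roll": 0,"jaw": 0},
    {"delta_pos": [-97,-499,0],"roll": 0,"jaw": 0},
    {"delta_pos": [-97,-499,0],"roll": 0,"jaw": 0},
    {"delta_pos": [-97,-499,0],"roll": 0,"jaw": 0},
    {"delta_pos": [-97,-499,0],"roll": 0,"jaw": 0},
    {"delta_pos": [-97,-499,0],"roll": 0,"jaw": 0},
    {"delta_pos": [-97,-499,0],"roll": 0,"jaw": 0},
    {"delta_pos": [-97,-499,0],"roll": 0,"jaw": 0},
    {"delta_pos": [-97,-499,0],"roll": 0,"jaw": 0},
    {"delta_pos": [-97,-499,0],"roll": 0,"jaw": 0},
    {"delta_pos": [-97,-499,0],"roll": 0,"jaw": 0},
    {"delta_pos": [-97,-499,0],"roll": 0,"jaw": 0},
    {"delta_pos": [-97,-499,0],"roll": 0,"jaw": 0}
  ]
}}

```text
time_s: 8.27
ee_pos: [459.1, 374.4, 213.3]
ee_rot: [179.9, 0.0, 6.4]
force: [0.6, -0.6, 0.1]
gripper_width: 0.0
gripper_force: 0.0
```

```bash
python3 - <<'E'
from h import *
s=env.state();print(s['time_s'],s['ee_pos'],s['ee_rot'],s['force'],s['gripper_width'])
print('bottle base',onz(load('d0'),115,296,0))
w=grab('wrist','w5')
cv2.imwrite('pics/w5b.png',cv2.resize(w['img'],(800,600),interpolation=cv2.INTER_CUBIC))
E
```

```text
8.2667 [459.06331512 374.3516462  213.34801967] [1.79939139e+02 1.90884311e-03 6.35185415e+00] [ 0.57636632 -0.55195018  0.12830461] 0.004269194842325484
bottle base [592.33992262 522.61534494   0.        ]
```

View pics/w5b.png

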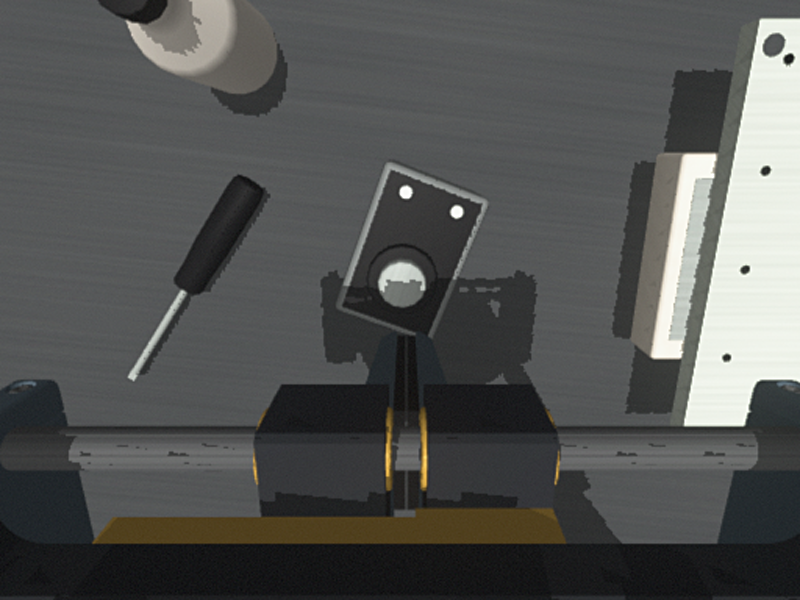

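The button top is centred at about (402,284) in the wrist view, and the bottle and driver are clear of the hand.

```bash
python3 - <<'E'
from h import *
w=load('w5')
z=w['z_map'][178:186,250:264]; print(np.median(z))
T=np.array(w['T_tool_cam']);p=T@np.r_[ray(w,257.3,181.8)*np.median(z),1];print(p)
for zt in(130,134):print(wpt(w,257.3,181.8,zt))
E
```

```text
313.20288
[  0.48554989  -1.88610768 130.83604227   1.        ]
[  0.71490633  -1.87940043 130.        ]
[ -0.38243741  -1.91149095 134.        ]
```

Emit:
{"op": "arm_command", "data": {
  "rows": [
    {"delta_pos": [0,-2,38],"roll": 0,"jaw": 0},
    {"delta_pos": [0,-2,76],"roll": 0,"jaw": 0},
    {"delta_pos": [0,-2,106],"roll": 0,"jaw": 0},
    {"delta_pos": [0,-2,120],"roll": 0,"jaw": 0},
    {"delta_pos": [0,-2,126],"roll": 0,"jaw": 0},
    {"delta_pos": [0,-2,128],"roll": 0,"jaw": 0},
    {"delta_pos": [0,-2,130],"roll": 0,"jaw": 0},
    {"delta_pos": [0,-2,132],"roll": 0,"jaw": 0},
    {"delta_pos": [0,-2,134],"roll": 0,"jaw": 0},
    {"delta_pos": [0,-2,135],"roll": 0,"jaw": 0},
    {"delta_pos": [0,-2,135],"roll": 0,"jaw": 0}
  ]
}}

```text
time_s: 9.23
ee_pos: [459.6, 378.5, 79.2]
ee_rot: [-179.9, -0.2, 6.4]
force: [2.9, -0.9, 2.6]
gripper_width: 0.6
gripper_force: 1.2
```

Emit:
{"op": "arm_command", "data": {
  "rows": [
    {"delta_pos": [0,0,1],"roll": 0,"jaw": 0},
    {"delta_pos": [0,0,2],"roll": 0,"jaw": 0},
    {"delta_pos": [0,0,2],"roll": 0,"jaw": 0}
  ]
}}

```text
time_s: 9.48
ee_pos: [459.4, 378.6, 76.7]
ee_rot: [-180.0, -0.1, 6.4]
force: [2.9, -0.6, 3.4]
gripper_width: 0.4
gripper_force: 1.8
```

Emit:
{"op": "arm_command", "data": {
  "rows": [
    {"delta_pos": [0,0,1],"roll": 0,"jaw": 0},
    {"delta_pos": [0,0,1.5],"roll": 0,"jaw": 0},
    {"delta_pos": [0,0,1.5],"roll": 0,"jaw": 0}
  ]
}}

```text
time_s: 9.73
ee_pos: [459.4, 378.6, 76.2]
ee_rot: [-179.9, -0.1, 6.4]
force: [1.4, -0.8, 9.3]
gripper_width: 0.4
gripper_force: 4.8
```

Emit:
{"op": "arm_command", "data": {
  "rows": [
    {"delta_pos": [0,0,0.8],"roll": 0,"jaw": 0},
    {"delta_pos": [0,0,0.8],"roll": 0,"jaw": 0},
    {"delta_pos": [0,0,0.8],"roll": 0,"jaw": 0}
  ]
}}

```text
time_s: 9.98
ee_pos: [459.4, 378.6, 76.1]
ee_rot: [-179.9, -0.2, 6.4]
force: [0.3, -2.0, 13.6]
gripper_width: 0.4
gripper_force: 6.7
```

Emit:
{"op": "arm_command", "data": {
  "rows": [
    {"delta_pos": [0,0,-10],"roll": 0,"jaw": 0},
    {"delta_pos": [0,0,-50],"roll": 0,"jaw": 0},
    {"delta_pos": [0,0,-90],"roll": 0,"jaw": 0},
    {"delta_pos": [0,0,-130],"roll": 0,"jaw": 0},
    {"delta_pos": [0,0,-140],"roll": 0,"jaw": 0},
    {"delta_pos": [0,0,-140],"roll": 0,"jaw": 0},
    {"delta_pos": [0,0,-140],"roll": 0,"jaw": 0}
  ]
}}

```text
time_s: 10.57
ee_pos: [457.7, 377.9, 213.1]
ee_rot: [180.0, 0.1, 6.4]
force: [-1.0, -0.6, -0.5]
gripper_width: 0.2
gripper_force: 0.0
```

```bash
python3 - <<'E'
from h import *
w=grab('wrist','w6');z=w['z_map'][178:186,250:264];s=env.state()
T=np.array(w['T_tool_cam']);print(s['ee_pos'],s['force'],s['ee_pos'][2]-(T@np.r_[ray(w,257.3,181.8)*np.median(z),1])[2])
for n in('scene','side'):
  for o in copper(grab(n,n+'6')):print(*o[1:])
E
```

```text
[457.24953926 377.46375695 211.80218505] [-0.24829656  0.13100787 -0.63238496] 81.47273508400173
[ 632.6 -103.9] [130.9  92.7]
[558.2  79.8] [77.9 57.2]
[555.3  83.7] [78.2 59.9]
[ 630.9 -101.5] [133.6 101.7]
```

```bash
python3 -c "
from workcell import env
print(env.job_done())"
```

```text
the job is handed in; nothing more can be done
None
```

The larger blank lies flat and square with about 29 mm over the far edge (wrist camera, taken just before the press; later pictures show no shift); the vacuum button was then pressed down about 6 mm and came back up, the smaller blank did not move and nothing else was touched, and the job is handed in at about 10.7 s (no verdict was returned).

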